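Refit the lid of a hinged burger press

TASK

The burger press has been taken apart for washing. Lay its lid back on the base, so that the lid's disc sits in the cup and the two knuckles at the back of the lid drop between the two of the base; then slide the loop-handled hinge pin through all four knuckles, from either side, until its shoulder is home against the outer knuckle, and let go. Leave the lid lying shut and do not disturb the seasoning, garlic and cheese standing about.

Things in the scene. Friction and masses are not known exactly. Their poses are not given: they have to be found in the camera images.
- press_base: lower half of a cast aluminium burger press, stuck to the worktop (does not move): round cup 128 mm across, 30 mm high, inside 116 mm across and 18 mm deep; small lip at the front, two hinge knuckles at the back. Origin: on the cup's axis at worktop height; z up, x from the cup's centre to the hinge at the back, y along the hinge axis
- base_hinge (a point): middle of the base's hinge axis: 82 mm from the cup's centre along x, 34 mm above the worktop; axes as press_base. The base's two knuckles are barrels about the axis, 24 mm outside, 14 mm bore, lying from 30 to 44 mm either side of this point; nothing else of the press lies farther out along the axis
- press_lid: loose aluminium lid, 0.4 kg, lying right way up: pressing disc 111 mm across (bevelled to 102 below), 12 mm deep, under a flange 128 mm across, 7 mm thick, that will rest on the cup's rim. Origin: centre of the disc's underside; z up, x to its hinge, y along its hinge axis. On the base its axes are those of press_base, its origin 18 mm above the worktop on the cup's axis
- lid_hinge (a point): middle of the lid's hinge axis: 82 mm from the lid's centre along x, 16 mm above its origin; axes as press_lid. The lid's two knuckles are barrels 24 mm outside, 14 mm bore, lying from 11 to 25 mm either side of this point: they go between the base's with 5 mm to spare each side. This point must come to base_hinge
- lid_grip (a point): centre of the black bar of the bow handle on the lid, 51 mm above the lid's origin; axes as press_lid. The bar is 16 mm wide (along x), 18 mm high and 92 mm long (along y), on two posts 34 mm either side of its centre; 21 mm free between its underside and the lid beneath
- hinge_pin: loose steel pin, 168 mm long, 90 g, lying flat, its axis 5 mm up: round shank 110 mm long, 10 mm thick, the last 12 mm tapered to 4 mm; then a flat loop handle with a square 29 mm wide shoulder that stops the pin. Origin: on the axis, 44.5 mm from the shoulder (at base_hinge when home); x to the tip, z up. It may go in from either side
- pin_tip (a point): tip of the pin, on its axis 110 mm from the shoulder and 65.5 mm from the pin's origin; axes as hinge_pin
- pin_grip (a point): middle of the pin's loop handle, on the pin's axis 26 mm behind the shoulder and 70.5 mm behind the pin's origin; axes as hinge_pin. The loop is 58 mm long, 29 mm wide (along y) and 10 mm thick, with straight parallel sides of 35 mm about this point
- pepper_mill: bystander: turned wooden pepper mill, 58 mm across, 165 mm high, standing; origin at its foot
- salt_shaker: bystander: glass salt shaker, 44 mm across, 90 mm high, standing; origin at its foot
- garlic: bystander: garlic bulb, 55 mm; origin at its underside
- cheese: bystander: wrapped block of cheese, 73 x 102 x 37 mm, lying flat; origin at its underside

How it is judged:
On the way, in this order (a step that is already met when the one before it is completed fails the run):
1. the lid lies on the base, its knuckles between those of the base and in line with them (distance between lid_hinge and base_hinge below 0.006 m and angle between press_lid's own z axis and vertical below 0.06 rad), for 0.2 s.
2. the pin is home through all four knuckles (distance between hinge_pin and base_hinge below 0.006 m and angle between the x axis of hinge_pin and the y axis of press_base, either way round below 0.08 rad), for 0.2 s.
At the end, for the whole second after the job is handed in: the lid lies shut on the base (its hinge middle within 6 mm of the base's, tilted less than 0.06 rad), the pin is through all four knuckles and home (its origin within 6 mm of base_hinge, its axis within 0.08 rad of the hinge axis), both released and at rest (under 20 mm/s) (all of step 1 and all of step 2 and linear speed of each of press_lid, hinge_pin below 0.02 m/s); the robot touches nothing.
It fails at once if the wooden pepper mill is shoved or knocked over (distance of pepper_mill from where it was at the start of the episode above 0.03 m or angle between pepper_mill's own z axis and vertical above 0.4 rad).
It fails at once if the salt shaker is shoved or knocked over (distance of salt_shaker from where it was at the start of the episode above 0.03 m or angle between salt_shaker's own z axis and vertical above 0.4 rad).
It fails at once if the garlic bulb is shoved or knocked over (distance of garlic from where it was at the start of the episode above 0.03 m or angle between garlic's own z axis and vertical above 0.4 rad).
It fails at once if the block of cheese is shoved or knocked over (distance of cheese from where it was at the start of the episode above 0.03 m or angle between cheese's own z axis and vertical above 0.4 rad).
It also fails if it takes over 64 s, if anything falls off the work surface, if the arm or the gripper's body presses on something with over 40 N, if the wrist force passes 120 N, or if a joint passes its speed limit or range.

ROBOT

A 6-joint arm with a two-finger parallel gripper is mounted at the origin on a cart in front of the work surface, level with it; the furniture and walls round the work are solid. World frame = base frame: x ahead of the robot, y to its left, z up, the work surface at z = 0. Lengths are in m, angles in rad, forces in N, time in s.
With the tool pointing down it reaches from about 0.25 to 0.8 m from the base axis. Payload 8.5 kg.
Tool frame: the origin (TCP) lies midway between the tips of the shut fingers; the grasp point (between the pads) lies bot.grip_depth behind it (bot.grip_depth is the distance from the TCP to the grasp point, in m); z points along the fingers, y is the line along which they close (so a half turn about z gives the same grasp; the last joint's range is limited). The gripper opens to 85 mm and grips with 20 to 120 N. Pads are 22 mm wide; open, the fingers measure 114 mm over their backs; the gripper's body (76 mm by 85 mm) begins 54 mm behind the grasp point. The pads swing forward as they close: fully open they stand 13 mm farther back than shut.
Start: joints at [1.17, 0.238, -0.013, 1.319, 0, 1.571], TCP at [0.205, 0.483, 0.231] pointing down, gripper open.
Joint ranges: [-2.66, 2.66], [-1.03, 1.9], [-1.14, 1.46], [-1.82, 2.27], [-1.45, 1.34], [-3.14, 3.14]. Speed limits (rad/s): [2.22, 2.22, 2.79, 3.14, 3.14, 3.14].

INTERFACE

Orientations are given as a unit quaternion [x, y, z, w].
In Python, from cell import bot gives the robot as it stands.
- The arm moves only by the tool send_rows, never from a script. Its argument "commands" is a list that holds one entry, the list of rows, each a list of 5 numbers: the shift along the world's x, y, z in cm, then the turn about the world's z in degrees, then the closure, from 0 (fully open) to 1 (shut). In form: [[[tx, ty, tz, turn, grip], ...]]. A call has 1 to 8 rows; each row is the pose to reach, as a shift and turn from the pose commanded when the call began; what a row does not reach only later rows make up. A row lasts 1/12 s, in which the tool goes at most 41.7 mm and 7.16 degrees, less where a joint would pass 70% of its speed; a pose out of reach is approached as far as the arm can. A call with a gripper value outside its range is refused whole. The fingers move at their own pace and stop on an object; "grip_force" is the grip in N (left out, the last holds). Time passes only in rows, so rows that repeat a pose let the fingers close. It gives the time, the measured TCP pose, the force, the opening and the grip force at its end, in the units of the state.
- bot.state(): the state, without advancing time (a new reading comes with each control period).
- bot.camera(name): name is "side" or "top" or "wrist"; returns a dict with "image" (400x640x3 uint8, red, green, blue), "fx", "fy", "cx", "cy" (pixels), "distortion" ([k1, k2, p1, p2, k3] as OpenCV has them; the pictures are not rectified), "position" and "orientation" of the camera in the world; the wrist camera has in their place "hand_eye" (4x4, takes a point from camera to tool coordinates, whose origin is the TCP and whose axes are the flange's). Camera axes: x right, y down, z forward; pixel columns grow to the right and rows downward; lengths in m; the calibration is good to about 2 mm. A picture is of the moment at which its call begins: read the wrist's pose just before it. There is no depth.
- bot.close_job(): hands the job in; it is judged then, once.
Trained networks look in a picture, given as the dict that the camera call returned (one of the last four; its "shot" number tells which), for a name from the list of things; names that differ only in an ending like _2 or _b are one class to them, and where a whole thing is asked for, a point or a joint stands for the part that bears it (a point fixed in the world has none). Each returns a list of dicts, best first, with "conf" (0 to 1); they miss things now and then, are a little off and sometimes report something else, mostly with a low value. They report only what shows in the picture. A call takes as long as a camera call.
- bot.look_for(target, picture): "at" ([column, row] in pixels, amid what is visible of it).
- bot.masks_of(target, picture): "mask" (400x640 bool, what is visible of it) and "at" ([column, row] in pixels, amid what is visible of it).
The state is a dict: "time": time; "q": joint angles; "joint_vel": joint speeds; "tau": joint torques, N m; "tool_pos": TCP position; "tool_rot": TCP orientation; "force": force on the tool from outside, world axes, zero at the start; "ft_torque": the same for the moment, N m; "width": opening from 0.0 (shut) to 1.0 (fully open); "finger_force": force on a finger pad.
Only numpy, scipy, OpenCV 4.12 (cv2) and the standard library are available. Lean on these libraries where they do the work, as an engineer would, in place of code of your own. Each camera call takes 0.05 s, during which the arm holds its last target. There are 200 camera calls.

## Working session

There is one attempt and no reset: what is moved stays moved. The work goes in short steps, Python scripts to look and compute and a tool call to move; the robot and the scene stay as the last step left them, time stands still between calls to the robot, and variables do not carry over. Pictures are saved under pics/ and viewed, at most 10 in all, crops included, and the job is handed in when it is done.

Besides the shell and the picture viewer there is one more tool, called after "Emit:" as name([rows], argument=value, ...), one row to a line, values as JSON. send_rows: Moves the arm, as the interface text tells. Its arguments: {"type":"object","properties":{"commands":{"type":"array","items":{"type":"array","items":{"type":"array","items":{"type":"number"}}}},"grip_force":{"type":"number"}},"required":["commands"]}

```bash
mkdir -p pics; ls; cat > h.py <<'E'
import numpy as np, cv2
from scipy.spatial.transform import Rotation as R
from cell import bot
def cam(name):
    s=bot.state(); c=bot.camera(name)
    if name=="wrist":
        T=np.eye(4);T[:3,:3]=R.from_quat(s["tool_rot"]).as_matrix();T[:3,3]=s["tool_pos"]
        M=T@np.array(c["hand_eye"])
    else:
        M=np.eye(4);M[:3,:3]=R.from_quat(c["orientation"]).as_matrix();M[:3,3]=c["position"]
    c["M"]=M; c["K"]=np.array([[c["fx"],0,c["cx"]],[0,c["fy"],c["cy"]],[0,0,1]]);c["D"]=np.array(c["distortion"],float)
    return c
def px2w(c,pts,z):
    p=cv2.undistortPoints(np.array(pts,float).reshape(-1,1,2),c["K"],c["D"]).reshape(-1,2)
    d=np.c_[p,np.ones(len(p))]@c["M"][:3,:3].T; o=c["M"][:3,3]
    return o+d*((z-o[2])/d[:,2])[:,None]
def w2px(c,P):
    P=np.array(P,float).reshape(-1,3);Mi=np.linalg.inv(c["M"])
    return cv2.projectPoints(P@Mi[:3,:3].T+Mi[:3,3],np.zeros(3),np.zeros(3),c["K"],c["D"])[0].reshape(-1,2)
def save(c,n,crop=None,scale=1):
    im=c["image"][:,:,::-1]
    if crop: im=im[crop[1]:crop[3],crop[0]:crop[2]]
    cv2.imwrite("pics/"+n,cv2.resize(im,None,fx=scale,fy=scale,interpolation=cv2.INTER_CUBIC))
E
python3 - <<'E'
from h import *
print(bot.grip_depth, bot.state())
t=cam("top");s=cam("side")
save(t,"top0.png");save(s,"side0.png")
print(t["M"].round(3),s["M"].round(3),t["fx"])
for n in ["press_base","base_hinge","press_lid","lid_hinge","lid_grip","hinge_pin","pin_tip","pin_grip","pepper_mill","salt_shaker","garlic","cheese"]:
    for nm,c in (("top",t),("side",s)):
        r=bot.look_for(n,c)[:2]
        print(n,nm,[(np.round(x["at"],1).tolist(),round(x["conf"],2),px2w(c,[x["at"]],0.0)[0].round(3).tolist()) for x in r])
E
```

```text
pics
0.0187 {'time': 0.0, 'q': array([ 1.16999301e+00,  2.38743463e-01, -1.42449946e-02,  1.31920905e+00,
       -1.80929097e-05,  1.57076369e+00]), 'joint_vel': array([-0.00067881,  0.00033829,  0.00073976,  0.00064358,  0.00069005,
       -0.0006358 ]), 'tau': array([ 1.94403423e-03, -5.38781226e+01,  3.46436727e+01,  1.84073561e-02,
        9.73807300e-05, -1.56783250e-05]), 'tool_pos': array([0.20467563, 0.48300699, 0.23070081]), 'tool_rot': array([ 1.99046918e-01,  9.79989711e-01, -6.88367296e-04, -1.30607301e-04]), 'force': array([-0.25262766,  0.0368307 , -0.10676839]), 'ft_torque': array([-0.00157048,  0.04136782,  0.00503879]), 'finger_force': 0.0, 'width': 0.9989400006080225}
[[ 0.024 -0.991  0.133  0.36 ]
 [-1.    -0.025 -0.005 -0.201]
 [ 0.008 -0.133 -0.991  1.056]
 [ 0.     0.     0.     1.   ]] [[-0.989  0.128 -0.069  0.577]
 [ 0.145  0.809 -0.569  0.392]
 [-0.017 -0.573 -0.819  0.958]
 [ 0.     0.     0.     1.   ]] 400.29734230038457
press_base top [([207.5, 186.3], 0.74, [0.522, 0.087, 0.0])]
press_base side [([334.4, 328.0], 0.69, [0.513, 0.077, 0.0])]
base_hinge to
[... 851 characters left out ...]
4, -0.249, 0.0])]
pin_grip side [([333.7, 200.6], 0.76, [0.458, -0.264, 0.0])]
pepper_mill top [([378.2, 139.1], 0.85, [0.663, -0.37, 0.0])]
pepper_mill side [([258.4, 166.5], 0.94, [0.65, -0.414, 0.0])]
salt_shaker top [([425.5, 170.1], 0.81, [0.581, -0.498, 0.0]), ([284.0, 208.5], 0.41, [0.467, -0.12, 0.0])]
salt_shaker side [([279.5, 129.5], 0.63, [0.577, -0.549, 0.0])]
garlic top [([403.7, 189.4], 0.52, [0.526, -0.439, 0.0]), ([434.7, 221.6], 0.33, [0.442, -0.521, 0.0])]
garlic side [([296.7, 146.0], 0.78, [0.533, -0.474, 0.0]), ([256.0, 165.1], 0.71, [0.656, -0.42, 0.0])]
cheese top [([432.8, 219.3], 0.56, [0.448, -0.516, 0.0])]
cheese side [([322.5, 127.8], 0.88, [0.447, -0.535, 0.0])]
```

```bash
python3 - <<'E'
import cv2,numpy as np
a=cv2.imread("pics/top0.png")[110:290,120:470];b=cv2.imread("pics/side0.png")[100:390,200:480]
a=cv2.resize(a,(800,411),interpolation=cv2.INTER_CUBIC);cv2.imwrite("pics/a.png",a)
b=cv2.resize(b,(579,600),interpolation=cv2.INTER_CUBIC);cv2.imwrite("pics/b.png",b)
E
```

```text
(no output)
```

View pics/a.png

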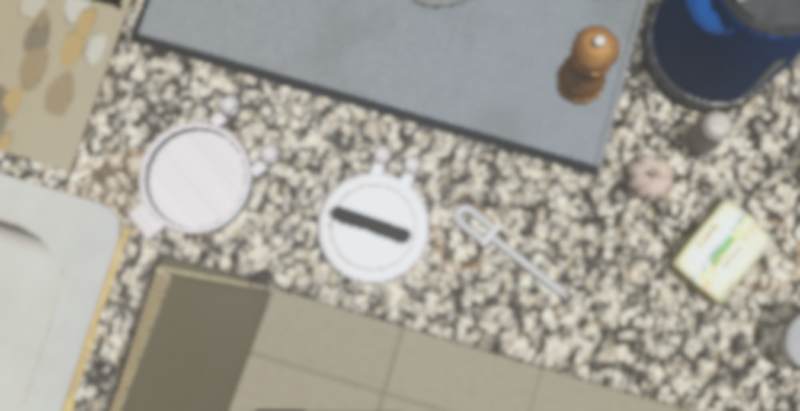

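View pics/b.png

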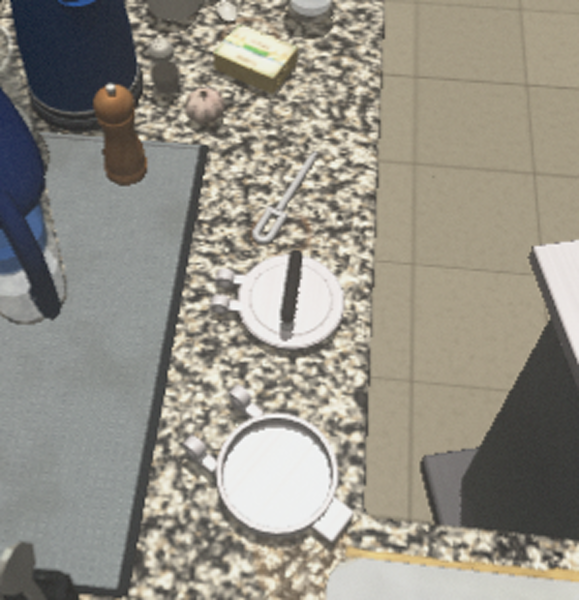

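The top crop shows the base cup centre at about (206,188) px with its hinge towards the upper right. The lid is at (283,209) with its hinge up. The pin's loop is at (328,208) and its tip at (367,240). The bystanders are all to the right. I'll check the full view for obstacles.

View pics/top0.png

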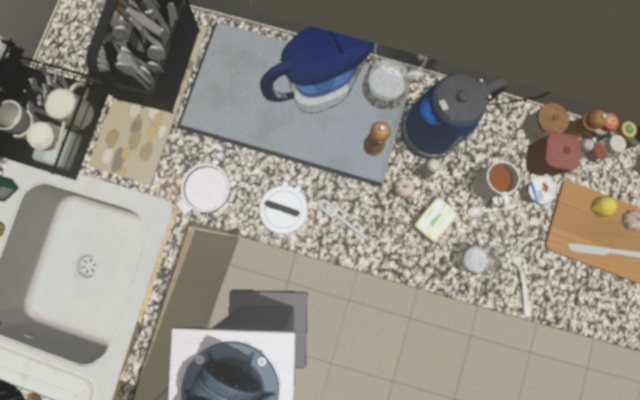

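```bash
python3 - <<'E'
from h import *
w=cam("wrist");print(np.array(w["hand_eye"]).round(3),w["fx"],w["cx"],w["cy"])
E
```

```text
[[ 0.001 -0.965 -0.262  0.067]
 [ 1.     0.001 -0.     0.001]
 [ 0.    -0.262  0.965 -0.143]
 [ 0.     0.     0.     1.   ]] 330.5594976421577 321.47557019622803 206.23312926912672
```

The full view shows open worktop on the near side of the press, with the dish rack and sink at the left. I'll move over the base so that one wrist picture covers the base, lid and pin.

Emit:
send_rows([
  [[4, -6, 4, -7, 0], [8, -12, 7, -14, 0], [11, -16, 7, -21, 0], [14, -20, 7, -28, 0], [16, -24, 7, -35, 0], [18, -28, 7, -42, 0], [20, -30, 7, -49, 0], [22, -32, 7, -56, 0]],
])

```text
time: 2.02
tool_pos: [0.3853, 0.2149, 0.2991]
tool_rot: [0.638, 0.77, 0.001, 0.0]
force: [1.1, 1.0, -0.4]
width: 1.002
finger_force: 0.0
```

Emit:
send_rows([
  [[2, -3, 0, -7, 0], [4, -6, 0, -14, 0], [6, -8, 0, -21, 0], [7.5, -10.3, 0, -29, 0], [7.5, -10.3, 0, -29, 0], [7.5, -10.3, 0, -29, 0], [7.5, -10.3, 0, -29, 0]],
])

```text
time: 2.6
tool_pos: [0.4596, 0.1138, 0.2983]
tool_rot: [0.809, 0.588, -0.0, -0.0]
force: [0.8, 0.7, -0.1]
width: 1.003
finger_force: 0.0
```

```bash
python3 - <<'E'
from h import *
s=bot.state();print(s["time"],s["tool_pos"],R.from_quat(s["tool_rot"]).as_matrix()[:2,1],s["q"].round(2))
w=cam("wrist");save(w,"w1.png");np.save("w1.npy",w["M"])
for n in ["press_base","press_lid","lid_grip","hinge_pin","pin_grip"]:
    m=bot.masks_of(n,w)
    if m:
        ys,xs=np.nonzero(m[0]["mask"]);print(n,m[0]["conf"],m[0]["at"],xs.min(),xs.max(),ys.min(),ys.max(),len(xs)); np.save("m_"+n,m[0]["mask"])
for n in ["press_base","base_hinge","lid_hinge","lid_grip","pin_tip","pin_grip"]:
    for x in bot.look_for(n,w)[:2]: print(n,np.round(x["at"],1),round(x["conf"],2),px2w(w,[x["at"]],0.0)[0].round(3))
E
```

```text
2.6 [0.45957986 0.11384107 0.29832933] [ 0.95159361 -0.30735852] [0.24 0.14 0.03 1.46 0.   2.13]
press_base 0.9 [368.1, 177.2] 306 451 128 245 9120
press_lid 0.77 [376.4, 321.0] 330 434 279 352 5377
lid_grip 0.56 [375.6, 318.3] 330 434 279 352 5383
hinge_pin 0.54 [399.8, 361.5] 397 406 357 362 34
pin_grip 0.49 [399.2, 358.6] 395 407 357 363 55
press_base [370.3 180.1] 0.58 [0.518 0.079 0.   ]
base_hinge [370.6 177.4] 0.87 [0.519 0.082 0.   ]
lid_hinge [376.5 317.7] 0.97 [ 0.469 -0.131  0.   ]
lid_grip [376.9 318.5] 0.89 [ 0.47  -0.133  0.   ]
pin_tip [400.1 357.5] 0.41 [ 0.486 -0.215 -0.   ]
pin_grip [399.9 359. ] 0.61 [ 0.485 -0.218  0.   ]
```

View pics/w1.png

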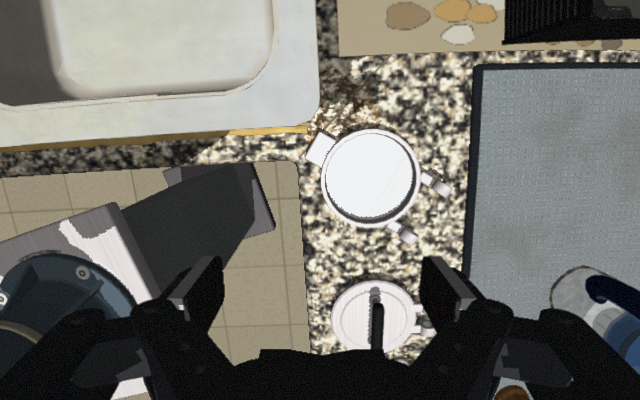

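The wrist picture shows the base cup centred at (370,178) px with knuckles at (440,186) and (407,236). The lid at (374,318) is partly hidden by the fingers. I'll fit a silhouette model to the base mask, and fit the lid and pin from the top and side views.

```bash
cat > fit.py <<'E'
from h import *
from scipy.optimize import minimize
def cyl(r,z0,z1,r2=None):
    a=np.linspace(0,2*np.pi,60);r2=r2 or r
    return np.r_[np.c_[r*np.cos(a),r*np.sin(a),0*a+z0],np.c_[r2*np.cos(a),r2*np.sin(a),0*a+z1]]
def bar(x,z,r,y0,y1):
    a=np.linspace(0,2*np.pi,30);return np.r_[np.c_[x+r*np.cos(a),0*a+y0,z+r*np.sin(a)],np.c_[x+r*np.cos(a),0*a+y1,z+r*np.sin(a)]]
def box(x0,x1,y0,y1,z0,z1):
    return np.array([[x,y,z] for x in(x0,x1) for y in(y0,y1) for z in(z0,z1)],float)
m=1e-3
BASE=[cyl(64*m,0,30*m),bar(.082,.034,.012,.03,.044),bar(.082,.034,.012,-.044,-.03),box(-.082,-.06,-.015,.015,.02,.03),
      box(.055,.082,.031,.043,.018,.034),box(.055,.082,-.043,-.031,.018,.034)]
LID=[cyl(51*m,0,12*m,55.5*m),cyl(64*m,12*m,19*m),bar(.082,.016,.012,.011,.025),bar(.082,.016,.012,-.025,-.011),
      box(.055,.082,.012,.024,.01,.019),box(.055,.082,-.024,-.012,.01,.019),box(-.008,.008,-.046,.046,.042,.06),box(-.006,.006,.03,.038,.019,.05),box(-.006,.006,-.038,-.03,.019,.05)]
PIN=[np.r_[bar(0,0,.005,0,1)][:,[1,0,2]]*[.098,1,1]+[-.0445,0,0],np.array([[.0535,.005,0],[.0535,-.005,0],[.0655,.002,0],[.0655,-.002,0]]),box(-.1025,-.0445,-.0145,.0145,-.005,.005)]
def sil(c,parts,p,z,sub=4):
    C,S=np.cos(p[2]),np.sin(p[2]);im=np.zeros((400*sub,640*sub),np.uint8)
    for q in parts:
        P=np.c_[q[:,0]*C-q[:,1]*S+p[0],q[:,0]*S+q[:,1]*C+p[1],q[:,2]+z]
        h=cv2.convexHull((w2px(c,P)*sub+sub/2-.5).astype(np.float32)).astype(np.int32)
        cv2.fillConvexPoly(im,h,1)
    return cv2.resize(im.astype(np.float32),(640,400),interpolation=cv2.INTER_AREA)
def fit(views,parts,p0,z):
    M=[(c,cv2.GaussianBlur(k.astype(np.float32),(0,0),1.2)) for c,k in views]
    def f(p):
        return sum(((cv2.GaussianBlur(sil(c,parts,p,z),(0,0),1.2)-k)**2).sum()/k.sum() for c,k in M)
    best=None
    for dy in (-.2,0,.2):
        q=np.array(p0)+[0,0,dy]
        r=minimize(f,q,method="Nelder-Mead",options=dict(initial_simplex=[q,q+[.01,0,0],q+[0,.01,0],q+[0,0,.15]],xatol=2e-4,fatol=1e-5,maxiter=150))
        if best is None or r.fun<best.fun: best=r
    return best.x,best.fun
def mask(n,c):
    r=bot.masks_of(n,c); return (r[0]["mask"],r[0]["conf"]) if r else (None,0)
E
python3 - <<'E'
from fit import *
w,t,s=cam("wrist"),cam("top"),cam("side")
for n,P,p0,z in (("press_base",BASE,[.515,.083,-.75],0),("press_lid",LID,[.467,-.123,-.32],0),("hinge_pin",PIN,[.456,-.25,-2.25],.005)):
    V=[(nm,c,*mask(n,c)) for nm,c in (("wrist",w),("top",t),("side",s))]
    if n!="press_base": V=V[1:]
    for nm,c,k,cf in V:
        if k is not None: x,f=fit([(c,k)],P,p0,z);print(n,nm,round(cf,2),k.sum(),x[:2].round(4),np.degrees(x[2]).round(1),round(f,3))
    x,f=fit([(c,k) for nm,c,k,cf in V if k is not None],P,p0,z);print(n,"all",x[:2].round(4),np.degrees(x[2]).round(1),round(f,3))
E
```

```text
press_base wrist 0.76 9160 [0.5148 0.0857] -48.1 0.02
press_base top 0.91 2196 [0.5133 0.0858] -48.9 0.014
press_base side 0.83 3298 [0.5161 0.0852] -47.7 0.024
press_base all [0.515  0.0856] -48.0 0.065
press_lid top 0.81 1982 [ 0.4631 -0.1193] -16.5 0.006
press_lid side 0.82 1076 [ 0.4863 -0.1419] -2.5 0.797
press_lid all [ 0.4667 -0.1216] -16.6 0.911
hinge_pin top 0.66 333 [ 0.4265 -0.2925] -126.8 0.09
hinge_pin side 0.48 206 [ 0.4292 -0.2953] -126.4 0.355
hinge_pin all [ 0.4273 -0.2947] -127.4 0.526
```

Emit:
send_rows([
  [[0, -4, -1, 1.4, 0], [0, -8, -3, 1.4, 0], [0.2, -12, -5, 1.4, 0], [0.3, -16, -7, 1.4, 0], [0.3, -20, -9, 1.4, 0], [0.3, -23.3, -11, 1.4, 0], [0.3, -23.3, -13, 1.4, 0], [0.3, -23.3, -13, 1.4, 0]],
])

```text
time: 4.47
tool_pos: [0.4605, -0.121, 0.1646]
tool_rot: [0.803, 0.596, -0.002, -0.002]
force: [-0.3, 0.7, -0.5]
width: 0.998
finger_force: 0.0
```

```bash
python3 - <<'E'
from fit import *
s=bot.state();print(s["time"],s["tool_pos"],np.degrees(np.arctan2(*R.from_quat(s["tool_rot"]).as_matrix()[[1,0],1])))
w,t=cam("wrist"),cam("top")
save(w,"w2.png")
k,cf=mask("press_lid",w)
print(cf,None if k is None else k.sum())
p=[.463,-.119,-.288]
im=w["image"][:,:,::-1].copy()
for q in LID:
    C,S=np.cos(p[2]),np.sin(p[2]);P=np.c_[q[:,0]*C-q[:,1]*S+p[0],q[:,0]*S+q[:,1]*C+p[1],q[:,2]]
    for u in w2px(w,P): cv2.circle(im,tuple(int(v) for v in u),1,(0,0,255),-1)
cv2.imwrite("pics/w2o.png",im)
E
```

```text
4.4667 [ 0.46046496 -0.1210085   0.16463961] -16.780800906694317
0.58 16688
```

View pics/w2o.png

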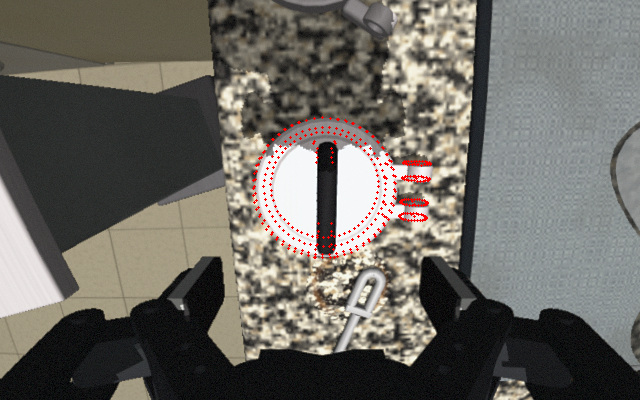

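The lid model overlay matches the picture: bar at (327,197) px, knuckles at (415,190). I'll descend and grip the bar.

Emit:
send_rows([
  [[0.2, 0.2, -4, 0.3, 0], [0.2, 0.2, -8, 0.3, 0], [0.2, 0.2, -11, 0.3, 0], [0.2, 0.2, -13.4, 0.3, 0], [0.2, 0.2, -13.4, 0.3, 0.5], [0.2, 0.2, -13.4, 0.3, 1], [0.2, 0.2, -13.4, 0.3, 1], [0.2, 0.2, -13.4, 0.3, 1]],
], grip_force=60)

```text
time: 5.28
tool_pos: [0.4666, -0.1172, 0.0367]
tool_rot: [0.8, 0.6, 0.001, 0.001]
force: [0.2, 1.5, 0.9]
width: 0.45
finger_force: 0.0
```

Emit:
send_rows([
  [[0, 0, 0, 0, 1], [0, 0, 0, 0, 1], [0, 0, 0, 0, 1], [0, 0, 0, 0, 1]],
])

```text
time: 5.62
tool_pos: [0.4659, -0.1174, 0.0361]
tool_rot: [0.8, 0.6, 0.001, 0.001]
force: [-1.2, 1.9, 9.3]
width: 0.176
finger_force: 58.9
```

Emit:
send_rows([
  [[0, 0, 3, 0, 1], [0, 0, 6, 0, 1], [0, 0, 9, 0, 1], [1, 4, 9, -7, 1], [2, 8, 9, -14, 1], [3, 12, 9, -21, 1], [4, 16, 9, -28, 1], [5.1, 20, 9, -31.7, 1]],
])

```text
time: 6.28
tool_pos: [0.5104, 0.0639, 0.125]
tool_rot: [0.934, 0.358, 0.0, 0.0]
force: [0.1, -0.4, -3.7]
width: 0.172
finger_force: 60.4
```

Emit:
send_rows([
  [[0, 0, -1, 0, 1], [0, 0, -2, 0, 1], [0, 0, -2, 0, 1], [0, 0, -2, 0, 1]],
])

```text
time: 6.62
tool_pos: [0.5095, 0.0618, 0.1038]
tool_rot: [0.932, 0.362, -0.001, -0.0]
force: [0.4, 0.1, -3.4]
width: 0.172
finger_force: 60.3
```

```bash
python3 - <<'E'
from fit import *
s=bot.state();print(s["time"],s["tool_pos"],np.degrees(np.arctan2(*R.from_quat(s["tool_rot"]).as_matrix()[[1,0],1])),s["width"],s["force"])
w,t,sd=cam("wrist"),cam("top"),cam("side")
im=w["image"][:,:,::-1].copy()
y=np.arctan2(*R.from_quat(s["tool_rot"]).as_matrix()[[1,0],1])
for parts,p,z,col in ((LID,[s["tool_pos"][0]-.0023*-np.sin(y),s["tool_pos"][1]-.0023*np.cos(y),y],s["tool_pos"][2]-.0361,(0,0,255)),(BASE,[.515,.0856,np.radians(-48)],0,(0,255,0))):
  for q in parts:
    C,S=np.cos(p[2]),np.sin(p[2]);P=np.c_[q[:,0]*C-q[:,1]*S+p[0],q[:,0]*S+q[:,1]*C+p[1],q[:,2]+z]
    for u in w2px(w,P): cv2.circle(im,tuple(int(v) for v in u),1,col,-1)
cv2.imwrite("pics/w3o.png",im);save(w,"w3.png")
for nm,c in (("top",t),("side",sd)): save(c,nm+"3.png")
E
```

```text
6.6167 [0.50952899 0.06180503 0.10383886] -47.61004269147148 0.1720448084354967 [ 0.42599422  0.08400829 -3.36115217]
```

View pics/w3o.png

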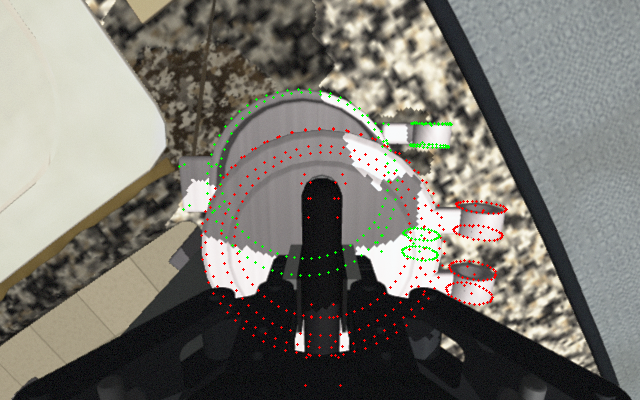

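Emit:
send_rows([
  [[0.7, 1.5, 0, -0.4, 1], [0.7, 2.5, 0, -0.4, 1], [0.7, 2.5, 0, -0.4, 1], [0.7, 2.5, -1, -0.4, 1], [0.7, 2.5, -2, -0.4, 1], [0.7, 2.5, -2, -0.4, 1], [0.7, 2.5, -2, -0.4, 1]],
])

```text
time: 7.35
tool_pos: [0.5165, 0.0871, 0.0833]
tool_rot: [0.934, 0.358, -0.001, -0.0]
force: [0.6, -0.1, -3.4]
width: 0.169
finger_force: 60.3
```

```bash
python3 - <<'E'
from fit import *
s=bot.state();y=np.arctan2(*R.from_quat(s["tool_rot"]).as_matrix()[[1,0],1]);print(s["time"],s["tool_pos"],np.degrees(y),s["force"])
C,S=np.cos(y),np.sin(y);P=s["tool_pos"]-np.array([.0023*-S,.0023*C,.0361]);print("lid",P, "lid hinge",P+[.082*C,.082*S,.016], "base hinge", .515+.082*np.cos(np.radians(48)),.0856-.082*np.sin(np.radians(48)))
w=cam("wrist");im=w["image"][:,:,::-1].copy()
for parts,p,z,col in ((LID,[P[0],P[1],y],P[2],(0,0,255)),(BASE,[.515,.0856,np.radians(-48)],0,(0,255,0))):
  for q in parts:
    C,S=np.cos(p[2]),np.sin(p[2]);Q=np.c_[q[:,0]*C-q[:,1]*S+p[0],q[:,0]*S+q[:,1]*C+p[1],q[:,2]+z]
    for u in w2px(w,Q): cv2.circle(im,tuple(int(v) for v in u),1,col,-1)
cv2.imwrite("pics/w4o.png",np.hstack([cv2.resize(a[80:340,340:560],None,fx=1.8,fy=2) for a in (im,w["image"][:,:,::-1])]))
E
```

```text
7.35 [0.5165321  0.08710925 0.08332495] -48.036433839787314 [ 0.63503906 -0.13832474 -3.43930872]
lid [0.51482189 0.08557133 0.04722495] lid hinge [0.56965184 0.02459858 0.06322495] base hinge 0.5698687097214263 0.024662124310853663
```

View pics/w4o.png

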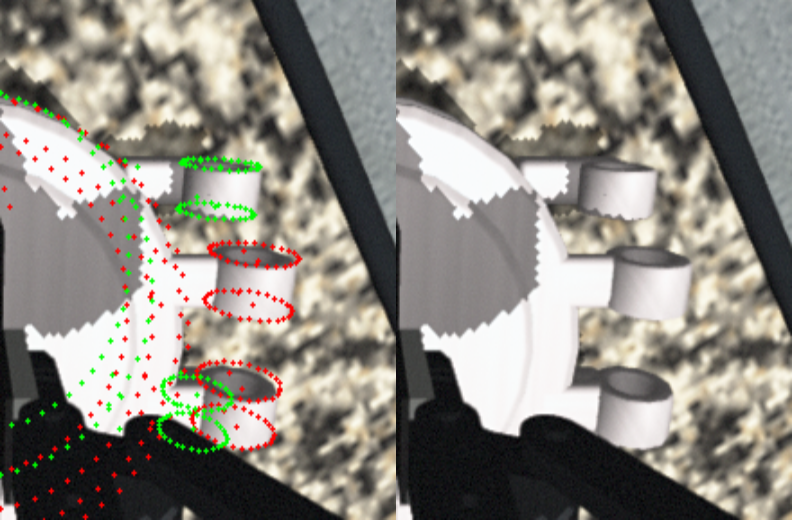

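Both overlays agree with the picture to about 1 px, and the lid's knuckles line up between the base's. I'll lower it.

Emit:
send_rows([
  [[0, 0, -0.8, 0, 1], [0, 0, -1.4, 0, 1], [0, 0, -1.9, 0, 1], [0, 0, -2.3, 0, 1], [0, 0, -2.6, 0, 1], [0, 0, -2.8, 0, 1], [0, 0, -2.9, 0, 1], [0, 0, -2.9, 0, 1]],
])

```text
time: 8.07
tool_pos: [0.5176, 0.0877, 0.0553]
tool_rot: [0.934, 0.358, -0.0, -0.0]
force: [-0.6, 0.2, -3.3]
width: 0.173
finger_force: 60.5
```

Emit:
send_rows([
  [[0, 0, -0.1, 0, 1], [0, 0, -0.2, 0, 1], [0, 0, -0.2, 0, 1]],
])

```text
time: 8.32
tool_pos: [0.5178, 0.0877, 0.0541]
tool_rot: [0.934, 0.358, 0.0, 0.0]
force: [-2.5, -0.8, 2.4]
width: 0.174
finger_force: 61.3
```

Emit:
send_rows([
  [[0, 0, 0, 0, 0.5], [0, 0, 0, 0, 0], [0, 0, 0, 0, 0], [0, 0, 0, 0, 0], [0, 0, 0, 0, 0], [0, 0, 3, 0, 0], [0, 0, 7, 0, 0], [0, 0, 10, 0, 0]],
])

```text
time: 8.98
tool_pos: [0.5175, 0.0876, 0.1554]
tool_rot: [0.934, 0.358, 0.0, -0.0]
force: [1.3, 0.4, -0.8]
width: 1.003
finger_force: 0.0
```

Emit:
send_rows([
  [[0, -3, 2, 0, 0], [0, -5, 3, 0, 0], [0, -5, 3, 0, 0], [0, -5, 3, 0, 0]],
])

```text
time: 9.32
tool_pos: [0.518, 0.0369, 0.1841]
tool_rot: [0.934, 0.357, 0.001, 0.0]
force: [-0.6, 0.2, -0.3]
width: 1.0
finger_force: 0.0
```

```bash
python3 - <<'E'
from fit import *
s=bot.state();y=np.arctan2(*R.from_quat(s["tool_rot"]).as_matrix()[[1,0],1]);print(s["time"],s["tool_pos"],np.degrees(y),s["force"])
w=cam("wrist");im=w["image"][:,:,::-1].copy();save(w,"w5.png")
k,cf=mask("press_lid",w);print(cf)
if k is not None: x,f=fit([(w,k)],LID,[.515,.0856,-.838],.018);print(x[:2],np.degrees(x[2]),f,"hinge",x[0]+.082*np.cos(x[2]),x[1]+.082*np.sin(x[2]))
for parts,p,z,col in ((LID,[.515,.0856,np.radians(-48)],.018,(0,0,255)),(BASE[1:3],[.515,.0856,np.radians(-48)],0,(0,255,0))):
  for q in parts:
    C,S=np.cos(p[2]),np.sin(p[2]);Q=np.c_[q[:,0]*C-q[:,1]*S+p[0],q[:,0]*S+q[:,1]*C+p[1],q[:,2]+z]
    for u in w2px(w,Q): cv2.circle(im,tuple(int(v) for v in u),1,col,-1)
cv2.imwrite("pics/w5o.png",im)
E
```

```text
9.3167 [0.51803336 0.03694516 0.18412121] -48.12242277808191 [-0.63479628  0.16303208 -0.31852618]
0.7
[0.51561723 0.08603562] -47.751581301928695 0.0036985808983445168 hinge 0.5707496379721995 0.025336216874395072
```

View pics/w5o.png

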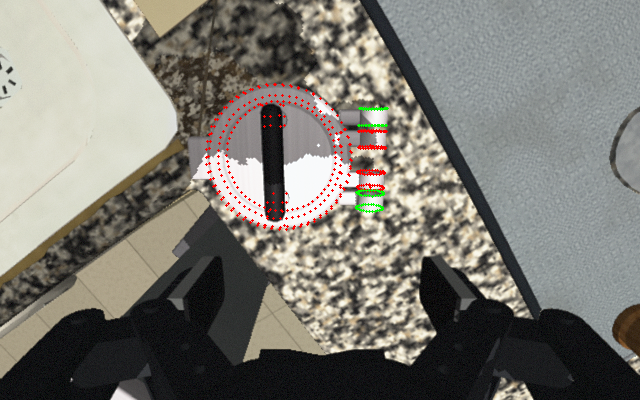

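The lid is seated: the fitted lid_hinge is about 1 mm from base_hinge, and the knuckles at (370,110–205) px line up. Next I'll go over the pin and measure it from near.

Emit:
send_rows([
  [[-1, -4, 0, 6, 0], [-2, -8, 0, 11.3, 0], [-3, -12, 0, 11.3, 0], [-4, -16, 0, 11.3, 0], [-5, -20, 0, 11.3, 0], [-6, -24, 0, 11.3, 0], [-7, -28, 0, 11.3, 0], [-7.3, -30.2, -1, 11.3, 0]],
])

```text
time: 10.08
tool_pos: [0.4441, -0.2673, 0.1739]
tool_rot: [0.894, 0.448, 0.0, 0.001]
force: [0.6, 0.6, -0.5]
width: 1.001
finger_force: 0.0
```

Emit:
send_rows([
  [[0, 0, 0, 0, 0], [0, 0, 0, 0, 0], [0, 0, 0, 0, 0]],
])

```text
time: 10.33
tool_pos: [0.4445, -0.2634, 0.1728]
tool_rot: [0.894, 0.449, -0.0, -0.001]
force: [-0.3, 0.7, -1.1]
width: 1.0
finger_force: 0.0
```

```bash
python3 - <<'E'
from fit import *
s=bot.state();y=np.arctan2(*R.from_quat(s["tool_rot"]).as_matrix()[[1,0],1]);print(s["time"],s["tool_pos"],np.degrees(y),s["force"])
w,t=cam("wrist"),cam("top");im=w["image"][:,:,::-1].copy();save(w,"w6.png")
p=[.4265,-.2925,np.radians(-126.8)]
PIN[2]=np.r_[box(-.088,-.0445,-.0145,.0145,-.005,.005),cyl(.0145,-.005,.005)+[-.088,0,0]]
k,cf=mask("hinge_pin",w);print(cf)
if k is not None:
    kk=k.astype(np.uint8);cs,_=cv2.findContours(kk,cv2.RETR_EXTERNAL,cv2.CHAIN_APPROX_NONE);kk[:]=0;cv2.drawContours(kk,cs,-1,1,-1)
    print(k.sum(),kk.sum());x,f=fit([(w,kk)],PIN,p,.005);p=x;print(x[:2],np.degrees(x[2]),f,"grip",x[0]-.0705*np.cos(x[2]),x[1]-.0705*np.sin(x[2]))
for parts,p,z,col in ((PIN,p,.005,(0,0,255)),):
  for q in parts:
    C,S=np.cos(p[2]),np.sin(p[2]);Q=np.c_[q[:,0]*C-q[:,1]*S+p[0],q[:,0]*S+q[:,1]*C+p[1],q[:,2]+z]
    for u in w2px(w,Q): cv2.circle(im,tuple(int(v) for v in u),1,col,-1)
cv2.imwrite("pics/w6o.png",np.vstack([im[60:340,150:490],w["image"][60:340,150:490,::-1]]))
E
```

```text
10.3333 [ 0.44454913 -0.26336871  0.17275277] -36.69770310023253 [-0.30593204  0.70739136 -1.07295016]
0.97
2357 2712
[ 0.42847756 -0.29330524] -127.00417939188353 0.03066224418580532 grip 0.4709096257480088 -0.2370045359282011
```

View pics/w6o.png

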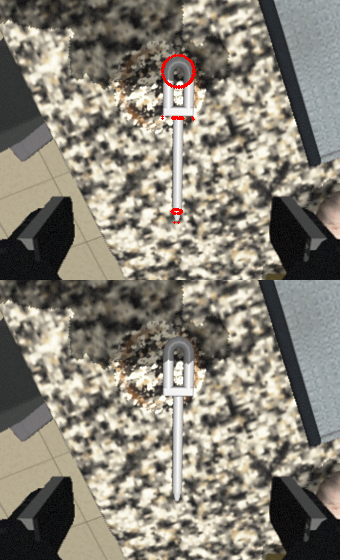

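The overlay lies on the pin: loop at (328,130) px, tip at (327,280). I'll go down to it.

Emit:
send_rows([
  [[1.5, 1.5, -4, -0.3, 0], [2.6, 2.6, -8, -0.3, 0], [2.6, 2.6, -11, -0.3, 0], [2.6, 2.6, -14, -0.3, 0.3], [2.6, 2.6, -15.5, -0.3, 0.3], [2.6, 2.6, -15.5, -0.3, 0.3], [2.6, 2.6, -15.5, -0.3, 0.3], [2.6, 2.6, -15.5, -0.3, 0.3]],
])

```text
time: 11.15
tool_pos: [0.4717, -0.2383, 0.0198]
tool_rot: [0.895, 0.446, 0.001, 0.001]
force: [1.6, -1.1, 0.4]
width: 0.702
finger_force: 0.0
```

Emit:
send_rows([
  [[0, 0.1, -0.8, 0, 0.45], [0, 0.1, -1.5, 0, 0.55], [0, 0.1, -1.5, 0, 0.55], [0, 0.1, -1.5, 0, 0.6], [0, 0.1, -1.5, 0, 0.6]],
])

```text
time: 11.57
tool_pos: [0.4707, -0.2374, 0.0036]
tool_rot: [0.895, 0.446, 0.0, 0.0]
force: [0.2, 0.6, -0.1]
width: 0.401
finger_force: 0.0
```

Emit:
send_rows([
  [[0, 0, 0, 0, 1], [0, 0, 0, 0, 1], [0, 0, 0, 0, 1], [0, 0, 0, 0, 1], [0, 0, 0, 0, 1], [0, 0, 0, 0, 1]],
], grip_force=60)

```text
time: 12.07
tool_pos: [0.4707, -0.2375, 0.0042]
tool_rot: [0.895, 0.446, 0.0, 0.0]
force: [-1.4, 1.4, 5.9]
width: 0.303
finger_force: 58.6
```

Emit:
send_rows([
  [[0, 0, 3, 0, 1], [0, 0, 6, 0, 1], [0, 1, 9, 7, 1], [-1, 3, 10, 14, 1], [-1, 5, 10, 21, 1], [-2, 6, 10, 28, 1], [-2, 7, 10, 35, 1], [-2, 8, 10, 42, 1]],
])

```text
time: 12.73
tool_pos: [0.4502, -0.1568, 0.1039]
tool_rot: [0.674, 0.739, 0.0, 0.0]
force: [0.0, -0.3, -1.2]
width: 0.297
finger_force: 59.7
```

Emit:
send_rows([
  [[-0.5, 1, 0, 7, 1], [-1, 2, 0, 14, 1], [-1, 3, 0, 21, 1], [-1.5, 4, 0, 28, 1], [-2, 5, 0, 35, 1], [-2, 5, 0, 42, 1], [-2, 5, 0, 49, 1], [-2, 5, 0, 56, 1]],
])

```text
time: 13.4
tool_pos: [0.4305, -0.1072, 0.1037]
tool_rot: [0.247, 0.969, -0.0, 0.0]
force: [0.4, -0.3, -0.8]
width: 0.304
finger_force: 59.7
```

Emit:
send_rows([
  [[0, 0, 0, 7, 1], [0, 0, 0, 14, 1], [0, 0, 0, 21, 1], [0, 0, 0, 28, 1], [0, 0, 0, 35, 1], [0, 0, 0, 42, 1], [0, 0, 0, 49, 1], [0, 0, 0, 56, 1]],
])

```text
time: 14.07
tool_pos: [0.4306, -0.1074, 0.1036]
tool_rot: [-0.236, 0.972, -0.0, 0.0]
force: [-0.3, -0.7, -0.7]
width: 0.302
finger_force: 59.7
```

Emit:
send_rows([
  [[-0.4, 0, 0, 7, 1], [-0.4, 0, 0, 14.7, 1], [-0.4, 0, 0, 14.7, 1], [-0.4, 0, 0, 14.7, 1], [-0.4, 0, 0, 14.7, 1]],
])

```text
time: 14.48
tool_pos: [0.4267, -0.1074, 0.1036]
tool_rot: [-0.354, 0.935, -0.0, 0.0]
force: [0.2, 0.8, 0.2]
width: 0.306
finger_force: 59.7
```

```bash
cat > meas.py <<'E'
from fit import *
import sys
PIN[2]=np.r_[box(-.088,-.0445,-.0145,.0145,-.005,.005),cyl(.0145,-.005,.005)+[-.088,0,0]]
s=bot.state();y=np.arctan2(*R.from_quat(s["tool_rot"]).as_matrix()[[1,0],1]);T=s["tool_pos"];a=y-np.pi/2
print(s["time"],T.round(4),"pinyaw nominal",np.degrees(a).round(2),s["force"].round(1),s["ft_torque"].round(2),s["width"])
p0=[T[0]+.07*np.cos(a),T[1]+.07*np.sin(a),a];z=T[2]+.0008
for nm in ("wrist","top","side"):
    c=cam(nm);save(c,sys.argv[1]+nm+".png")
    k,cf=mask("hinge_pin",c)
    if k is None: print(nm,"none");continue
    kk=k.astype(np.uint8);cs,_=cv2.findContours(kk,cv2.RETR_EXTERNAL,cv2.CHAIN_APPROX_NONE);cv2.drawContours(kk,cs,-1,1,-1)
    if nm=="wrist":
        ys,xs=np.nonzero(k);i=ys.argmin();row=ys.min();print("tip px",xs[ys<row+3].mean(),row,"pred",w2px(c,[[p0[0]+.0655*np.cos(a),p0[1]+.0655*np.sin(a),z]]))
        for dd in (40,20): # shank centre px rows
            r=row+dd;xx=xs[ys==r];print("row",r,xx.min(),xx.max())
        pr=w2px(c,[[p0[0]+d*np.cos(a),p0[1]+d*np.sin(a),z] for d in np.arange(-.03,.066,.012)]);print("pred axis",pr.round(1).tolist())
    print(nm,cf,k.sum(),np.nonzero(k)[0].min(),np.nonzero(k)[0].max())
mid=np.array([.5702,.0249]);e=np.array([np.cos(a),np.sin(a)]);h=np.array([np.cos(np.radians(42)),np.sin(np.radians(42))])
d=np.array(p0[:2])-mid;print("origin along",d@h,"lateral(base +x)",d@np.array([h[1],-h[0]]),"z",z)
E
python3 meas.py m1
python3 - <<'E'
from fit import *
c=cam("wrist")
for n in("pin_tip","base_hinge","lid_hinge"):
    for x in bot.look_for(n,c)[:1]: print(n,x["at"],x["conf"])
E
```

```text
14.4833 [ 0.4267 -0.1074  0.1036] pinyaw nominal 41.45 [0.2 0.8 0.2] [ 0.02  0.03 -0.03] 0.30613770280030306
tip px 321.1666666666667 200 pred [[319.97470451 467.05855845]]
row 240 290 353
row 220 293 349
pred axis [[319.8, 333.6], [319.8, 353.3], [319.8, 372.1], [319.9, 390.0], [319.9, 407.1], [319.9, 423.4], [319.9, 438.8], [320.0, 453.6]]
wrist 0.81 5715 200 354
top 0.39 180 166 191
side 0.66 343 221 268
origin along -0.1251305512709022 lateral(base +x) 0.0029938962010335637 z 0.10435754513110257
pin_tip [311.6, 269.8] 0.58
lid_hinge [435.8, 382.6] 0.46
```

```bash
cat > tip.py <<'E'
from fit import *
s=bot.state();y=np.arctan2(*R.from_quat(s["tool_rot"]).as_matrix()[[1,0],1]);T=s["tool_pos"];a=y-np.pi/2
print(s["time"],T.round(4),np.degrees(a).round(2),s["force"].round(1),s["ft_torque"].round(2),round(s["width"],3))
e=np.array([np.cos(a),np.sin(a),0]);o=T+[0,0,.0008]+.07*e
mid=np.array([.5702,.0249,.034]);h=np.array([np.cos(np.radians(42)),np.sin(np.radians(42)),0]);n=np.array([h[1],-h[0],0]);d=o-mid
print("origin along %.4f lateral(base +x) %.4f z %.4f"%(d@h,d@n,d[2]))
for nm in ("top","side"):
    c=cam(nm);k,cf=mask("hinge_pin",c)
    if k is None: print(nm,"none");continue
    A=w2px(c,[o-.035*e,o+.0655*e]);u=(A[1]-A[0]);L=np.linalg.norm(u);u/=L;v=np.array([-u[1],u[0]])
    ys,xs=np.nonzero(k);P=np.c_[xs,ys]-A[0];al=P@u;la=P@v
    print(nm,round(cf,2),k.sum(),"L",L.round(1),"mask end",al.max().round(1),"lateral by quarter",[(round(float(la[(al>=q*L)&(al<(q+.25)*L)].mean()),2),int(((al>=q*L)&(al<(q+.25)*L)).sum())) for q in(0,.25,.5,.75)],"v",v.round(2))
    # px per mm along lateral / z
    print("  px/mm: n",((w2px(c,[o+.05*e+.001*n])-w2px(c,[o+.05*e]))[0]@v).round(3),"z",((w2px(c,[o+.05*e+[0,0,.001]])-w2px(c,[o+.05*e]))[0]@v).round(3))
E
python3 tip.py
```

```text
14.9833 [ 0.4266 -0.1074  0.1034] 41.66 [-0.8 -0.  -0.9] [-0.06 -0.02 -0.01] 0.301
origin along -0.1252 lateral(base +x) 0.0026 z 0.0702
top none
side 0.73 334 L 42.6 mask end 41.5 lateral by quarter [(0.56, 42), (0.49, 37), (0.54, 45), (0.65, 40)] v [-0.74 -0.67]
  px/mm: n 0.443 z 0.142
```

Emit:
send_rows([
  [[-0.2, 0.2, -2, 0.3, 1], [-0.2, 0.2, -4, 0.3, 1], [-0.2, 0.2, -6, 0.3, 1], [-0.2, 0.2, -7, 0.3, 1], [-0.2, 0.2, -7, 0.3, 1], [-0.2, 0.2, -7, 0.3, 1], [-0.2, 0.2, -7, 0.3, 1]],
])

```text
time: 15.77
tool_pos: [0.4251, -0.1055, 0.0341]
tool_rot: [-0.358, 0.934, -0.0, 0.0]
force: [-0.7, 1.1, -0.5]
width: 0.301
finger_force: 59.7
```

```bash
python3 tip.py; python3 - <<'E'
from fit import *
t,sd=cam("top"),cam("side")
a=sd["image"][170:350,240:440,::-1]
cv2.imwrite("pics/s7.png",cv2.resize(a,(800,576),interpolation=cv2.INTER_CUBIC)[:,:])
E
```

```text
15.7667 [ 0.4251 -0.1055  0.0341] 41.98 [-0.7  1.1 -0.5] [-0.08  0.03 -0.03] 0.301
origin along -0.1251 lateral(base +x) -0.0002 z 0.0009
top 0.56 905 L 38.5 mask end 85.2 lateral by quarter [(nan, 0), (nan, 0), (nan, 0), (nan, 0)] v [ 0.76 -0.64]
  px/mm: n 0.389 z -0.01
side 0.55 242 L 40.7 mask end 39.0 lateral by quarter [(0.69, 33), (0.47, 35), (0.62, 32), (0.48, 32)] v [-0.75 -0.66]
  px/mm: n 0.423 z 0.123tip.py:12: RuntimeWarning: Mean of empty slice.
  print(nm,round(cf,2),k.sum(),"L",L.round(1),"mask end",al.max().round(1),"lateral by quarter",[(round(float(la[(al>=q*L)&(al<(q+.25)*L)].mean()),2),int(((al>=q*L)&(al<(q+.25)*L)).sum())) for q in(0,.25,.5,.75)],"v",v.round(2))
  ret = ret.dtype.type(ret / rcount)
```

Lateral error is about 0 and the height is 0.9 mm high. I'll begin the insertion in small steps and watch the force.

Emit:
send_rows([
  [[0.37, 0.33, -0.1, 0, 1], [0.74, 0.67, -0.1, 0, 1], [1.11, 1.0, -0.1, 0, 1], [1.49, 1.34, -0.1, 0, 1], [1.86, 1.67, -0.1, 0, 1], [2.23, 2.01, -0.1, 0, 1], [2.6, 2.34, -0.1, 0, 1], [2.6, 2.34, -0.1, 0, 1]],
])

```text
time: 16.73
tool_pos: [0.4515, -0.0814, 0.0324]
tool_rot: [-0.359, 0.934, -0.0, 0.0]
force: [0.7, -0.2, -1.4]
width: 0.295
finger_force: 59.7
```

```bash
python3 tip.py 2>/dev/null
```

```text
16.7333 [ 0.4515 -0.0814  0.0324] 42.02 [ 0.7 -0.2 -1.4] [-0.03  0.05  0.05] 0.295
origin along -0.0893 lateral(base +x) -0.0004 z -0.0008
top none
side 0.7 234 L 41.9 mask end 29.8 lateral by quarter [(0.46, 43), (0.39, 48), (0.25, 35), (nan, 0)] v [-0.75 -0.66]
  px/mm: n 0.429 z 0.124
```

No force, and the side view shows the tip hidden inside the first knuckle. I'll continue.

Emit:
send_rows([
  [[0.37, 0.33, 0.05, 0, 1], [0.74, 0.67, 0.05, 0, 1], [1.11, 1.0, 0.05, 0, 1], [1.49, 1.34, 0.05, 0, 1], [1.86, 1.67, 0.05, 0, 1], [2.23, 2.01, 0.05, 0, 1], [2.6, 2.34, 0.05, 0, 1], [2.6, 2.34, 0.05, 0, 1]],
])

```text
time: 17.6
tool_pos: [0.4775, -0.058, 0.0329]
tool_rot: [-0.359, 0.934, -0.0, 0.0]
force: [0.2, 0.2, -0.4]
width: 0.3
finger_force: 59.7
```

```bash
python3 tip.py 2>/dev/null
```

```text
17.6 [ 0.4775 -0.058   0.0329] 42.02 [ 0.2  0.2 -0.4] [-0.02  0.09  0.01] 0.3
origin along -0.0543 lateral(base +x) -0.0004 z -0.0003
top 0.52 65 L 37.8 mask end -18.4 lateral by quarter [(nan, 0), (nan, 0), (nan, 0), (nan, 0)] v [ 0.77 -0.64]
  px/mm: n 0.386 z -0.01
side 0.76 221 L 43.2 mask end 40.4 lateral by quarter [(0.43, 48), (0.49, 23), (0.25, 3), (0.4, 22)] v [-0.75 -0.66]
  px/mm: n 0.436 z 0.126
```

Emit:
send_rows([
  [[0.37, 0.33, 0, 0, 1], [0.74, 0.67, 0, 0, 1], [1.11, 1.0, 0, 0, 1], [1.49, 1.34, 0, 0, 1], [1.86, 1.67, 0, 0, 1], [2.23, 2.01, 0, 0, 1], [2.6, 2.34, 0, 0, 1], [2.6, 2.34, 0, 0, 1]],
])

```text
time: 18.47
tool_pos: [0.5036, -0.0345, 0.0329]
tool_rot: [-0.359, 0.934, -0.0, 0.0]
force: [0.1, -0.1, -0.7]
width: 0.303
finger_force: 59.7
```

Emit:
send_rows([
  [[0.3, 0.27, 0, 0, 1], [0.59, 0.54, 0, 0, 1], [0.85, 0.77, 0, 0, 1], [1.04, 0.94, 0, 0, 1], [1.19, 1.07, 0, 0, 1], [1.26, 1.14, 0, 0, 1], [1.26, 1.14, 0, 0, 1]],
])

```text
time: 19.05
tool_pos: [0.5153, -0.0237, 0.0329]
tool_rot: [-0.358, 0.934, -0.0, 0.0]
force: [0.3, 0.6, -1.5]
width: 0.306
finger_force: 59.7
```

Emit:
send_rows([
  [[0.07, 0.07, 0, 0, 1], [0.15, 0.13, 0, 0, 1], [0.22, 0.2, 0, 0, 1], [0.22, 0.2, 0, 0, 1]],
])

```text
time: 19.38
tool_pos: [0.5176, -0.0217, 0.033]
tool_rot: [-0.358, 0.934, -0.0, 0.0]
force: [0.4, 0.1, -1.3]
width: 0.304
finger_force: 59.7
```

Emit:
send_rows([
  [[0.07, 0.07, 0, 0, 1], [0.11, 0.1, 0, 0, 1], [0.15, 0.13, 0, 0, 1], [0.15, 0.13, 0, 0, 1]],
])

```text
time: 19.72
tool_pos: [0.5183, -0.0208, 0.0328]
tool_rot: [-0.358, 0.934, -0.0, -0.001]
force: [-2.8, -2.5, 0.2]
width: 0.304
finger_force: 59.8
```

The shoulder met the knuckle (about 4 N back along the axis). I'll release, part-opening only, and rise.

Emit:
send_rows([
  [[0, 0, 0, 0, 0.6], [0, 0, 0, 0, 0.5], [0, 0, 0, 0, 0.45], [0, 0, 0, 0, 0.45], [0, 0, 1, 0, 0.45], [0, 0, 3, 0, 0.45], [0, 0, 6, 0, 0.45], [0, 0, 9, 0, 0.45]],
])

```text
time: 20.38
tool_pos: [0.5183, -0.0204, 0.1242]
tool_rot: [-0.358, 0.934, 0.0, -0.001]
force: [1.4, 0.2, -0.2]
width: 0.547
finger_force: 0.0
```

Emit:
send_rows([
  [[-2, -3, 3, 0, 0.2], [-4, -6, 6, 0, 0], [-5, -7, 6, 0, 0], [-5, -7, 6, 0, 0], [-5, -7, 6, 0, 0], [-5, -7, 6, 0, 0]],
])

```text
time: 20.88
tool_pos: [0.4692, -0.0903, 0.1833]
tool_rot: [-0.358, 0.934, -0.0, 0.0]
force: [0.2, 0.3, 0.6]
width: 0.998
finger_force: 0.0
```

```bash
python3 - <<'E'
from fit import *
s=bot.state();print(s["time"],s["tool_pos"],s["force"],s["width"])
PIN[2]=np.r_[box(-.088,-.0445,-.0145,.0145,-.005,.005),cyl(.0145,-.005,.005)+[-.088,0,0]]
w,t,sd=cam("wrist"),cam("top"),cam("side");I=[]
for nm,c in(("wrist",w),("top",t),("side",sd)):
    save(c,"f_"+nm+".png");im=c["image"][:,:,::-1].copy()
    h=np.radians(42);H=np.array([np.cos(h),np.sin(h),0]);o=np.array([.5702,.0249,.033]);N=np.array([-H[1],H[0],0])
    for q in [o+d*H for d in(-.1025,-.0445,.0655)]+[o-.0445*H+.0145*N,o-.0445*H-.0145*N]:
        u=w2px(c,[q])[0];im[int(round(u[1])),int(round(u[0]))]=(0,0,255); nm!="x" and print(nm,u.round(1))
    for n in("hinge_pin",):
        k,cf=mask(n,c)
        if k is not None: ys,xs=np.nonzero(k);print(nm,cf,len(xs),xs.min(),xs.max(),ys.min(),ys.max())
    u=w2px(c,[o])[0].astype(int);r=95 if nm=="wrist" else 45
    I.append(cv2.resize(im[max(0,u[1]-r):u[1]+r,max(0,u[0]-r):u[0]+r],(266,266),interpolation=cv2.INTER_CUBIC) if nm!="wrist" else cv2.resize(im[max(0,u[1]-r):u[1]+r,max(0,u[0]-r):u[0]+r],(532,532)))
cv2.imwrite("pics/final.png",np.hstack([I[0],np.vstack(I[1:])]))
E
```

```text
20.8833 [ 0.46916777 -0.09031251  0.18326057] [0.22023819 0.28482256 0.63396728] 0.9983351754074353
wrist [339.8 241.9]
wrist [338.9 296.1]
wrist [337.3 384.1]
wrist [353.4 296.1]
wrist [324.3 296.1]
top [253.8 196.1]
top [239.7 179.2]
top [213.4 148. ]
top [235.3 182.8]
top [244.  175.7]
side [334.  271.5]
side [318.  289.6]
side [285.4 326.7]
side [322.9 293.5]
side [313.1 285.9]
side 0.51 212 287 334 271 322
```

View pics/final.png

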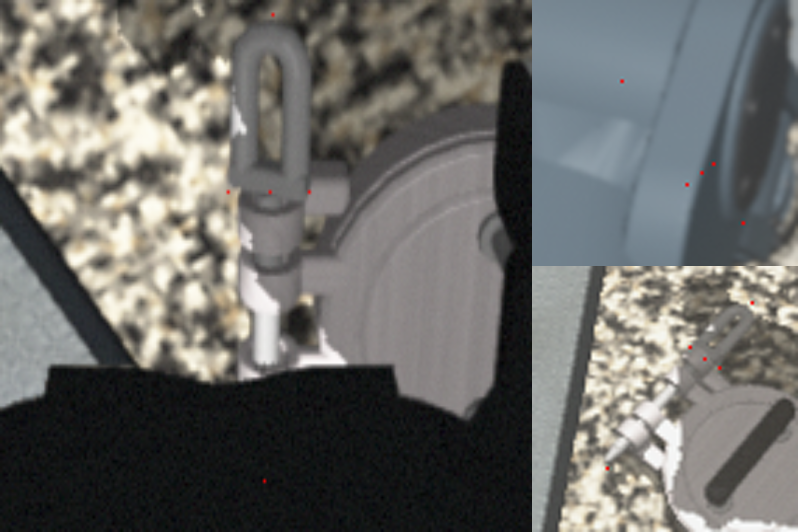

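The wrist view shows the shoulder flush against the outer knuckle. The side view shows the shank through all four knuckles with the tip sticking out at the far end, and the lid shut. The robot is clear, so I'll hand in.

```bash
python3 -c "
from cell import bot
print(bot.close_job())"
```

```text
the job is handed in; nothing more can be done
None
```

The lid is seated on the base and the pin is pushed through all four knuckles with its shoulder against the outer one; I let go, moved the arm clear and handed the job in at about 21 s, but no verdict came back.

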